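Open the column stand's clamp and hold the guard column level above it

TASK

Swing the clamp lever on the column stand fully open, then pick up the chromatography column that carries the thick guard holder by its balance point and hold it level two or three centimetres clear above the stand, lined up with its two blocks: guard holder over the wide cradle, thin barrel over the clamp block, so that I can screw the capillaries onto both ends before it is lowered in. Keep the column level all the way, do not disturb the other things on the bench, and finish while still holding it there.

Things in the scene. Friction and masses are not known exactly. Their poses are not given: they have to be found in the camera images.
- guard_column: Steel column, thick guard holder at one end, 272 mm, about 0.6 kg, axis 17 mm above bench. Origin: balance point, on axis; y along column to guard holder, z up. Along y, mm: -173 to -161 nut; to -147 plastic hexagon, flats 34; to +33 round barrel, 20 diameter, grip here; to +45 steel hexagon; to +87 guard holder, 32 diameter; to +99 nut. So it balances on the barrel, 33 mm from the thick end.
- guard_mid (a point): Point of the guard column on its axis, in the middle of the round guard holder, 66 mm from the balance point (column y = +66 mm). It belongs above cradle_seat.
- barrel_spot (a point): Point of the guard column on its axis where the clamp would hold the barrel, 110 mm from the balance point on the thin side (column y = -110 mm). It belongs above clamp_seat.
- stand: Fixed column stand: aluminium plate 84 x 262 mm, top 12 mm above bench, two grey blocks with channels in line along stand y, tops 52 mm above bench: wide cradle (60 across, 34 long) at y=+66 mm for the guard holder, narrow clamp block with lever (56 across, 26 long) at y=-110 mm for the barrel; free between. Origin: on bench, below where the balance point belongs; z up, -x lever handle's side.
- cradle_seat (a point): Point of the stand on the seated column's axis in the middle of the wide cradle (stand x = 0, y = +66, z = +47 mm).
- clamp_seat (a point): Point of the stand on the seated column's axis in the middle of the clamp block (stand x = 0, y = -110, z = +47 mm).
- clamp_lever (a joint): Lever on the clamp block, steel strap with black handle; hinge axis parallel to stand y, at stand x=+32, y=-110, z=+64 mm. 0 = shut, flat over the channel, handle out to stand -x; grows as the handle swings up and over to the back (1.57 upright), 1.92 = stop, fully open. Starts at 0 to 0.35. Friction hinge, about 0.08 N m: stays where it is left.
- lever_handle (a point): Middle of the lever's black handle, 86 mm from the hinge axis. Handle: 46 mm long along the lever, 14 mm wide along the hinge axis, 11 mm thick. Its x axis points along the lever to the hinge, its y along the hinge axis. Pinched by its sides (14 mm apart) it turns between the fingers.
- plain_column: Bystander: short plain steel column, 136 mm long, 14 to 16 mm thick, no guard holder, lying at the front. Leave alone.
- spanner: Bystander: flat open-end spanner, 144 x 28 x 4 mm, lying at the front. Leave alone.
- timer: Bystander: bench timer, 66 x 66 x 20 mm, on the right. Leave alone.
- beaker: Bystander: glass beaker, 71 mm diameter, 92 mm high, at the back left. Leave alone.
- wash_bottle: Bystander: white wash bottle with a bent spout, 66 mm diameter, 205 mm high, at the back left. Leave alone.

How it is judged:
By the outcome, as a careful person would: the job done as asked, in the order asked, and still so for the second after the job is handed in, while the arm keeps its last pose, push and grip.
It also fails if it takes over 62 s, if anything falls off the work surface, if the arm or the gripper's body presses on something with over 40 N, if the wrist force passes 120 N, or if a joint passes its speed limit or range.

ROBOT

A 7-joint arm with a two-finger parallel gripper is mounted at the origin on the work surface; the furniture and walls round the work are solid. World frame = base frame: x ahead of the robot, y to its left, z up, the work surface at z = 0. Lengths are in m, angles in rad, forces in N, time in s.
With the tool pointing down it reaches from about 0.35 to 0.9 m from the base axis. Payload 8.1 kg.
Tool frame: the origin (TCP) lies at the very end of the fingers, on their centre line; the grasp point (between the pads) lies 19 mm behind it; z points along the fingers, y is the line along which they close (so a half turn about z gives the same grasp; the last joint's range is limited). The gripper opens to 92 mm and grips with 3 to 60 N. Pads are 19 mm wide; open, the fingers measure 130 mm over their backs; the gripper's body (75 mm by 190 mm) begins 47 mm behind the grasp point.
Start: joints at [1.065, 0.434, 0.025, 1.573, -0.012, 1.134, -0.075], TCP at [0.245, -0.575, 0.227] pointing down, gripper open.
Joint ranges: [-2.62, 2.62], [-0.44, 2.09], [-1.27, 1.32], [0.08, 2.57], [-1.32, 4.46], [0.12, 2], [-2.74, 2.74]. Speed limits (rad/s): [2.22, 2.22, 3.01, 3.01, 3.14, 3.14, 3.14].

INTERFACE

Orientations are given as a rotation vector (axis times angle).
In Python, from cell import readout, cams, job gives the robot as it stands.
- The arm moves only by the tool drive_tool, never from a script. Its argument "commands" is a list of rows, each a list of 3 entries, a list of its own where there are three numbers: the turn, a rotation vector about the tool's x, y, z in rad, then the shift along the tool's x, y, z in cm, then the gripper's target within -1 to 1 (fully open at 1, half-way at 0, shut at -1). A call has 1 to 20 rows; each row is the pose to reach, as a shift and turn from the pose commanded when the call began, along the tool's axes at that moment; what a row does not reach only later rows make up. A row lasts 1/12 s, in which the tool goes at most 41.7 mm and 7.16 degrees, less where a joint would pass 70% of its speed; a pose out of reach is approached as far as the arm can. A call with a gripper value outside its range is refused whole. The fingers move at their own pace and stop on an object; "newtons" is the grip in N (left out, the last holds). Time passes only in rows, so rows that repeat a pose let the fingers close. It gives the time, the measured TCP pose, the force, the opening and the grip force at its end, in the units of the state.
- readout.observe(): the state, without advancing time (a new reading comes with each control period).
- cams.get_image(name): name is "scene" or "top"; returns the picture (400x640x3 uint8, blue, green, red); there is no depth.
- cams.camera_info(name): a dict with "camera_matrix" (3x3 intrinsics, pixels), "R" (3x3) and "t" (3): a world point X has camera coordinates R X + t. Camera axes: x right, y down, z forward; pixel columns grow to the right and rows downward; lengths in m; the calibration is good to about 2 mm. A picture is of the moment at which its call begins. camera_info takes no time and is no camera call.
- job.sign_off(): hands the job in; it is judged then, once.
The state is a dict: "clock": time; "joints": joint angles; "dq": joint speeds; "joint_efforts": joint torques, N m; "position": TCP position; "ee_rot": TCP orientation; "force": force on the tool from outside, world axes, zero at the start; "ft_torque": the same for the moment, N m; "width": opening from 0.0 (shut) to 1.0 (fully open); "gripper_force": force on a finger pad.
Only numpy, scipy, OpenCV 4.12 (cv2) and the standard library are available. Lean on these libraries where they do the work, as an engineer would, in place of code of your own. Each camera call takes 0.05 s, during which the arm holds its last target. There are 200 camera calls.

## Working session

There is one attempt and no reset: what is moved stays moved. The work goes in short steps, Python scripts to look and compute and a tool call to move; the robot and the scene stay as the last step left them, time stands still between calls to the robot, and variables do not carry over. Pictures are saved under pics/ and viewed, at most 10 in all, crops included, and the job is handed in when it is done.

Besides the shell and the picture viewer there is one more tool, called after "Call:" as name(argument=value, ...) on one line, values as JSON. drive_tool: Moves the arm, as the interface text tells. Its arguments: {"type":"object","properties":{"commands":{"type":"array"},"newtons":{"type":"number"}},"required":["commands"]}

```bash
mkdir -p pics
python3 - <<'E'
from cell import readout,cams
import cv2
for n in("scene","top"):
    cv2.imwrite(f"pics/{n}0.png",cams.get_image(n)); c=cams.camera_info(n); print(n,c)
s=readout.observe();print(s["position"],s["ee_rot"],s["width"],s["force"],s["clock"])
E
```

```text
scene {'camera_matrix': array([[428.6073594 ,   0.        , 319.57248911],
       [  0.        , 428.6073594 , 197.90161824],
       [  0.        ,   0.        ,   1.        ]]), 'R': array([[ 0.46728943, -0.88404713, -0.01006302],
       [-0.38149723, -0.19135764, -0.90434624],
       [ 0.79755906,  0.42643045, -0.42668093]]), 't': array([-0.2020547 ,  0.26143772,  1.26735157])}
top {'camera_matrix': array([[373.82446715,   0.        , 322.98943556],
       [  0.        , 373.82446715, 202.66974918],
       [  0.        ,   0.        ,   1.        ]]), 'R': array([[-0.00660217, -0.9999519 ,  0.0072532 ],
       [-0.99799687,  0.00613254, -0.06296545],
       [ 0.06291794, -0.00765438, -0.99798935]]), 't': array([0.04164085, 0.52576618, 1.12199408])}
[ 0.24476637 -0.57457664  0.22604705] [-3.07678419e+00 -6.28162895e-01  6.48270683e-04] 0.9960481748532849 [-0.42134024  0.08003163 -0.25743241] 0.1
```

View pics/scene0.png

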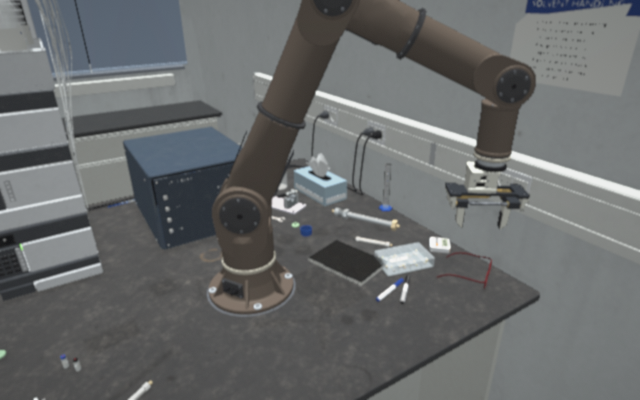

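View pics/top0.png

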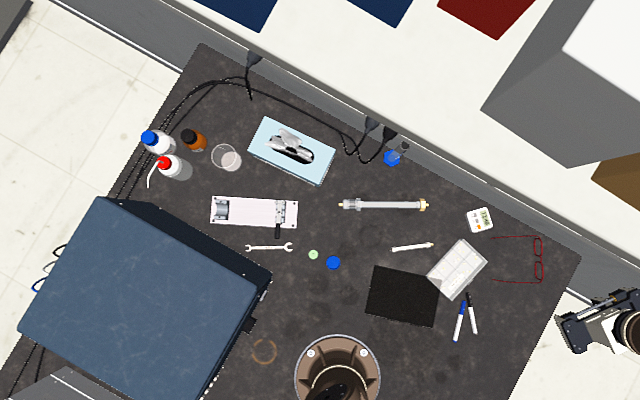

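The scene view shows the column at about (335–400, 210–228), and the arm hides most of the stand. In the top view the stand is at (212–298, 195–230) with the black handle at (277,232). The column runs (338–428, 205) with its thick end on the left.

Run:
```python
import cv2,numpy as np
t=cv2.imread("pics/top0.png")
a=cv2.resize(t[185:245,205:305],None,fx=8,fy=8,interpolation=cv2.INTER_CUBIC)[:300*2]
b=cv2.resize(t[190:220,333:433],None,fx=8,fy=8,interpolation=cv2.INTER_CUBIC)
cv2.imwrite("pics/crop0.png",np.vstack([a,b])[:, :][:600] if 0 else cv2.resize(np.vstack([a,b]),None,fx=.83,fy=.83))
```

```text
(no output)
```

View pics/crop0.png

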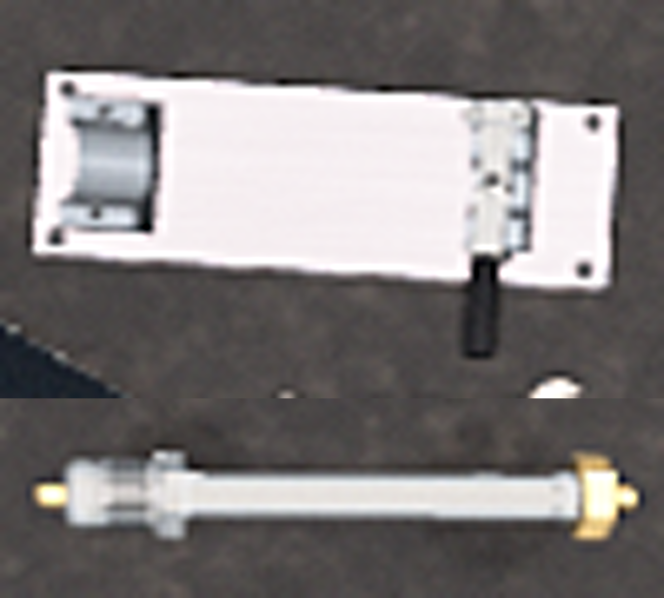

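The zoomed crop shows the stand plate with corners near (48,72), (618,105), (608,290) and (35,252). The cradle top centre is near (108,163) and the handle near (480,305). The column tips are at (35,492) and (638,496).

```bash
cat > h.py <<'E'
import numpy as np
from cell import cams,readout
from scipy.spatial.transform import Rotation as Ro
def cast(uv,z,n="top"):
    c=cams.camera_info(n);d=c["R"].T@np.linalg.solve(c["camera_matrix"],[uv[0],uv[1],1]);o=-c["R"].T@c["t"]
    return o+d*(z-o[2])/d[2]
def proj(X,n="top"):
    c=cams.camera_info(n);p=c["camera_matrix"]@(c["R"]@np.asarray(X)+c["t"]);return p[:2]/p[2]
E
python3 - <<'E'
from h import *
import cv2
np.set_printoptions(precision=4,suppress=True)
A=lambda x,y:(205+x/6.64-.4,185+y/6.64-.4); B=lambda x,y:(333+x/6.64-.4,190+(y-398)/6.64-.4)
P=[cast(A(*p),.012) for p in((48,72),(618,105),(608,290),(35,252))]
print("plate",P,np.mean(P,0),[np.linalg.norm(P[i]-P[i-1]) for i in range(4)])
d=P[0]-P[1]+P[3]-P[2];th=np.arctan2(-d[0],d[1]);print("yaw of stand y",th)
R=Ro.from_euler("z",th).as_matrix()
cr=cast(A(108,163),.052);print("cradle",cr,"origin from cradle",cr-R@[0,.066,0])
cl=cast(A(500,102),.052);print("clamp",cl,"origin",cl-R@[.028,-.110,0])
o=cr-R@[0,.066,0]
for q in(0,.2,.35):
    h=o*[1,1,0]+R@[.032-.086*np.cos(q),-.110,.064+.086*np.sin(q)]; print(q,h,(proj(h)+.4-[205,185])*6.64)
e1,e2=cast(B(35,492),.017),cast(B(638,496),.017);print("col",e1,e2,np.linalg.norm(e1-e2),"bal",e1+(e2-e1)*99/272,"yaw",np.arctan2(-(e1-e2)[0],(e1-e2)[1]))
print(Ro.from_rotvec(readout.observe()["ee_rot"]).as_matrix())
E
```

```text
plate [array([0.5505, 0.3776, 0.012 ]), array([0.5337, 0.1156, 0.012 ]), array([0.4487, 0.1204, 0.012 ]), array([0.4678, 0.3826, 0.012 ])] [0.5002 0.249  0.012 ] [np.float64(0.08280091112774186), np.float64(0.26256591456202116), np.float64(0.08507384847616961), np.float64(0.26288385977198564)]
yaw of stand y -0.06840428267820813
cradle [0.5065 0.339  0.052 ] origin from cradle [0.502  0.2732 0.052 ]
clamp [0.5326 0.1656 0.052 ] origin [0.5121 0.2772 0.052 ]
0 [0.4406 0.1671 0.064 ] [493.3316 309.9733]
0.2 [0.4423 0.167  0.0811] [489.2197 306.5171]
0.35 [0.4458 0.1668 0.0935] [486.52   298.6308]
col [ 0.5224 -0.007   0.017 ] [ 0.5188 -0.284   0.017 ] 0.27699121606236315 bal [ 0.5211 -0.1078  0.017 ] yaw -0.0128093468038024
[[ 0.92    0.392  -0.0007]
 [ 0.392  -0.92    0.0012]
 [-0.0001 -0.0014 -1.    ]]
```

Run:
```python
from h import *
np.set_printoptions(precision=3,suppress=True)
for z in(.1,.15,.2,.25,.3):
    X=cast((270,275),z);print(z,X,"scene px",proj(X,"scene"),"left edge",cast((105,197),z), proj(cast((105,197),z),"scene"))
print("floor edge",cast((272,283),0))
R=Ro.from_rotvec(readout.observe()["ee_rot"]).as_matrix()
for T in([.43,.16,.25],):print(R.T@(np.array(T)-readout.observe()["position"])*100)
```

```text
0.1 [0.32  0.188 0.1  ] scene px [259.227 201.484] left edge [0.54  0.652 0.1  ] [202.821 162.454]
0.15 [0.326 0.181 0.15 ] scene px [260.815 188.628] left edge [0.536 0.623 0.15 ] [205.747 153.143]
0.2 [0.333 0.174 0.2  ] scene px [262.443 175.449] left edge [0.532 0.594 0.2  ] [208.788 143.464]
0.25 [0.339 0.168 0.25 ] scene px [264.112 161.936] left edge [0.528 0.566 0.25 ] [211.953 133.393]
0.3 [0.345 0.161 0.3  ] scene px [265.824 148.075] left edge [0.524 0.537 0.3  ] [215.248 122.906]
floor edge [0.283 0.195 0.   ]
[ 45.835 -60.321  -2.317]
```

Call:
drive_tool(commands=[[[0,0,0.47],[39,-46,-2.5],0],[[0,0,0.47],[39,-46,-2.5],0],[[0,0,0.47],[39,-46,-2.5],0],[[0,0,0.47],[39,-46,-2.5],0],[[0,0,0.47],[39,-46,-2.5],0],[[0,0,0.47],[39,-46,-2.5],0],[[0,0,0.47],[39,-46,-2.5],0],[[0,0,0.47],[39,-46,-2.5],0],[[0,0,0.47],[39,-46,-2.5],0],[[0,0,0.47],[39,-46,-2.5],0],[[0,0,0.47],[39,-46,-2.5],0],[[0,0,0.47],[39,-46,-2.5],0],[[0,0,0.47],[39,-46,-2.5],0],[[0,0,0.47],[39,-46,-2.5],0],[[0,0,0.47],[39,-46,-2.5],0],[[0,0,0.47],[39,-46,-2.5],0],[[0,0,0.47],[39,-46,-2.5],0],[[0,0,0.47],[39,-46,-2.5],0]])

```text
clock: 1.6
position: [0.423, 0.0001, 0.2514]
ee_rot: [3.139, -0.107, -0.002]
force: [0.1, 1.1, 0.1]
width: 0.502
gripper_force: 0.0
```

Run:
```python
from h import *
import cv2
np.set_printoptions(precision=3,suppress=True)
s=readout.observe();print(s["position"],Ro.from_rotvec(s["ee_rot"]).as_matrix(),s["joints"])
a=cams.get_image("scene");t=cams.get_image("top");cv2.imwrite("pics/s1.png",a);cv2.imwrite("pics/t1.png",t)
print(proj([.502,.273,.05],"scene"))
a=cv2.resize(a[100:300,220:420],(400,400),interpolation=cv2.INTER_CUBIC)
c=cv2.resize(t[180:250,200:400],(800,280),interpolation=cv2.INTER_CUBIC)
a=cv2.resize(cv2.imread("pics/s1.png")[150:230,240:400],(800,400),interpolation=cv2.INTER_CUBIC)
cv2.imwrite("pics/c1.png",cv2.resize(np.vstack([a,c]),None,fx=.88,fy=.88))
```

```text
[0.423 0.    0.251] [[ 0.998 -0.068 -0.001]
 [-0.068 -0.998 -0.001]
 [-0.001  0.001 -1.   ]] [ 0.185  0.105 -0.338  1.97   0.04   1.074 -1.809]
[268.678 191.208]
```

View pics/c1.png

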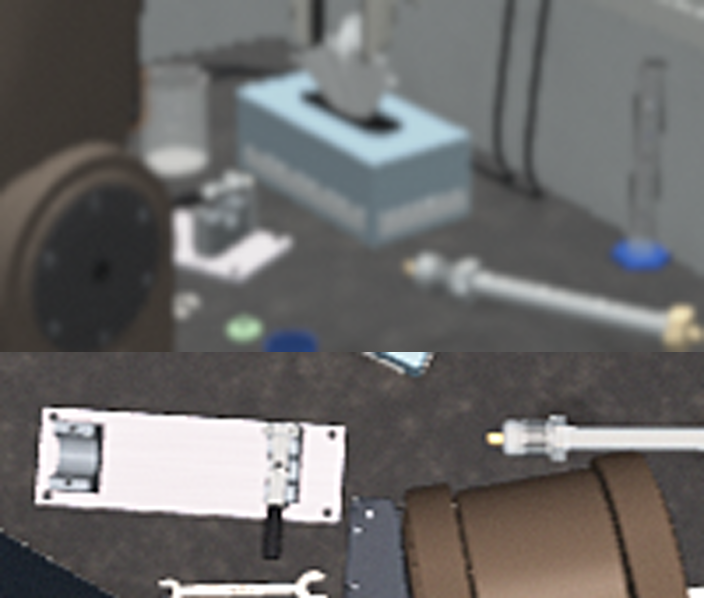

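The top view shows the handle at crop (273,532) and the stand is clear. In the scene view the shoulder hides the handle.

Run:
```python
from h import *
import cv2
np.set_printoptions(precision=4,suppress=True)
t=cv2.imread("pics/t1.png")
# plate: white low-saturation bright
m=cv2.inRange(t[180:240,200:303],(190,190,190),(255,255,255));k=cv2.connectedComponentsWithStats(m)
i=1+k[2][1:,4].argmax();pts=cv2.findContours((k[1]==i).astype('uint8'),0,1)[0][0].reshape(-1,2)+[200,180]
r=cv2.minAreaRect(pts.astype('float32'));print(r)
P=[cast(p,.012) for p in cv2.boxPoints(r)];print(np.array(P)); C=np.mean(P,0)
d=P[0]-P[1] if abs((P[0]-P[1])[1])>abs((P[1]-P[2])[1]) else P[1]-P[2]
d=d*np.sign(d[1]);th=np.arctan2(-d[0],d[1]);print("centre",C,"yaw",th)
R=Ro.from_euler("z",th).as_matrix();g=cv2.cvtColor(t,cv2.COLOR_BGR2GRAY)
print(g[220:244,268:286])
```

```text
((246.92764282226562, 211.13368225097656), (72.83051300048828, 27.242431640625), 3.6522228717803955)
[[0.4683 0.383  0.012 ]
 [0.5512 0.3788 0.012 ]
 [0.5356 0.1569 0.012 ]
 [0.4528 0.1622 0.012 ]]
centre [0.502  0.2702 0.012 ] yaw -0.07001176258733331
[[244 244 244 245 244 247 244 218 210 229 228 233 204 200 242 179 111 236]
 [242 241 242 243 243 244 235 204 220 235 232 238 212 208 242 177 120 237]
 [242 243 243 243 243 246 233 206 235 252 252 255 195 129 168 117 109 228]
 [241 241 241 240 241 244 249 218 113  83  84 133 119  56 205 253 249 247]
 [242 242 242 241 241 243 253 216  38  10  20  25 102 185 243 251 246 244]
 [252 251 250 248 247 249 255 214   8  30  36   5 212 255 250 246 243 243]
 [234 240 236 255 255 255 255 230   7  35  42   9 237 255 255 254 252 251]
 [ 97 103 102 125 142 144 132  75  22  38  44  16 123 180 205 232 241 240]
 [ 66  69  67  69  72  70  56  34  32  42  46  23  56  78  87  98 101 104]
 [ 72  77  80  81  82  81  65  40  35  46  47  29  56  71  70  68  66  69]
 [ 72  74  74  79  83  84  70  47  37  44  45  30  57  80  76  76  82  84]
 [ 70  72  78  76  77 
[... 253 characters left out ...]
 65  76  72  72  75  74]
 [ 79  78  73  72  74  81  56  36  47  51  40  40  66  74  74  75  75  70]
 [ 77  75  74  71  73  77  53  36  47  56  40  36  65  76  72  75  73  76]
 [ 75  72  69  70  71  77  58  38  47  56  39  51  73  76  75  73  75  76]
 [ 69  74  73  75  77  79  60  29  24  25  17  56  80  77  77  74  73  75]
 [ 71  71  71  72  78  78  81  78  77  83  80  89  85  82  79  78  71  75]
 [ 73  73  76  71  75  78  74  80  79  81  83  87  89  83  76  76  76  75]
 [ 73  71  81  76  74  74  74  74  74  72  75  75  79  78  73  76  77  74]
 [ 72  75  79  78  74  74  75  78  81  74  71  73  77  74  76  79  70  57]
 [ 71  80  80  78  77  74  78  82  85  80  79  72  75  76  75  74  64  89]]
```

Run:
```python
from h import *
np.set_printoptions(precision=2,suppress=True)
R=Ro.from_euler("z",-.069).as_matrix()
for q in(0,.1,.2,.3,.35):
  for oy in(.273,.277):
    f=lambda r:proj(np.array([.502,oy,0])+R@[.032-r*np.cos(q),-.110,.064+r*np.sin(q)])
    print(q,oy,f(.063),f(.109),f(.086))
print("seen base (277.6,222.6) tip (276.6,238.5)")
```

```text
0 0.273 [279.5  223.39] [278.39 239.26] [278.95 231.31]
0 0.277 [278.12 223.4 ] [277.01 239.27] [277.57 231.32]
0.1 0.273 [279.27 223.26] [277.98 239.2 ] [278.63 231.2 ]
0.1 0.277 [277.88 223.27] [276.59 239.21] [277.24 231.21]
0.2 0.273 [279.06 222.92] [277.59 238.76] [278.33 230.79]
0.2 0.277 [277.66 222.93] [276.18 238.76] [276.93 230.8 ]
0.3 0.273 [278.86 222.35] [277.23 237.92] [278.05 230.08]
0.3 0.277 [277.46 222.36] [275.81 237.93] [276.64 230.09]
0.35 0.273 [278.77 221.99] [277.06 237.35] [277.92 229.6 ]
0.35 0.277 [277.36 222.  ] [275.63 237.36] [276.51 229.61]
seen base (277.6,222.6) tip (276.6,238.5)
```

Call:
drive_tool(commands=[[[0,0,0],[0.7,-4,0],0],[[0,0,0],[0.7,-8,0],0],[[0,0,0],[0.7,-12,0],0],[[0,0,0],[0.7,-16,0],0],[[0,0,0],[0.7,-17,0],0],[[0,0,0],[0.7,-17,0],0],[[0,0,0],[0.7,-17,3],0],[[0,0,0],[0.7,-17,6],0],[[0,0,0],[0.7,-17,9],0],[[0,0,0],[0.7,-17,12],0],[[0,0,0],[0.7,-17,15],0],[[0,0,0],[0.7,-17,17],0],[[0,0,0],[0.7,-17,18],0],[[0,0,0],[0.7,-17,19],0],[[0,0,0],[0.7,-17,19],0]])

```text
clock: 2.95
position: [0.4417, 0.1687, 0.0607]
ee_rot: [3.138, -0.108, -0.002]
force: [0.1, -0.6, 0.8]
width: 0.5
gripper_force: 0.0
```

Call:
drive_tool(commands=[[[0,0,0],[0,0,0],-0.6],[[0,0,0],[0,0,0],-0.8],[[0,0,0],[0,0,0],-1],[[0,0,0],[0,0,0],-1],[[0,0,0],[0,0,0],-1],[[0,0,0],[0,0,0],-1],[[0,0,0],[0,0,0],-1],[[0,0,0],[0,0,0],-1]], newtons=12)

```text
clock: 3.62
position: [0.4422, 0.1707, 0.062]
ee_rot: [-3.139, 0.105, -0.001]
force: [-0.3, 2.6, 1.3]
width: 0.149
gripper_force: 12.0
```

Call:
drive_tool(commands=[[[0,0,0],[0.2,0,-0.8],-1],[[0,0,0],[0.5,0,-1.65],-1],[[0,0,0],[0.9,0,-2.4],-1],[[0,0,0],[1.35,0,-3.15],-1],[[0,0,0],[1.85,0,-3.85],-1],[[0,0,0],[2.45,0,-4.5],-1],[[0,0,0],[3.1,0,-5.05],-1],[[0,0,0],[3.8,0,-5.55],-1],[[0,0,0],[4.55,0,-5.95],-1],[[0,0,0],[5.3,0,-6.3],-1],[[0,0,0],[6.15,0,-6.6],-1],[[0,0,0],[7,0,-6.8],-1],[[0,0,0],[7.85,0,-6.9],-1],[[0,0,0],[8.45,0,-6.9],-1],[[0,0,0],[9.2,0,-6.85],-1],[[0,0,0],[9.95,0,-6.75],-1]])

```text
clock: 4.95
position: [0.5419, 0.1637, 0.1302]
ee_rot: [-3.139, 0.106, -0.001]
force: [-2.6, 2.0, 5.1]
width: 0.154
gripper_force: 12.0
```

Call:
drive_tool(commands=[[[0,0,0],[0.7,0,0.15],-1],[[0,0,0],[1.4,0,0.35],-1],[[0,0,0],[2,0,0.6],-1],[[0,0,0],[2.2,0,0.7],-1],[[0,0,0],[2.2,0,0.7],-1],[[0,0,0],[2.2,0,0.7],-1]])

```text
clock: 5.45
position: [0.5652, 0.1621, 0.1235]
ee_rot: [-3.139, 0.107, -0.005]
force: [2.6, 2.0, 5.3]
width: 0.152
gripper_force: 12.0
```

Call:
drive_tool(commands=[[[0,0,0],[0,0,0],0],[[0,0,0],[0,0,0],0],[[0,0,0],[0,0,0],0],[[0,0,0],[0,0,-3],0],[[0,0,0],[0,0,-6],0],[[0,0,0],[0,0,-9],0],[[0,0,0],[0,0,-12],0],[[0,0,0],[0,0,-13],0],[[0,0,0],[-1,4,-13],0],[[0,0,0],[-2,8,-13],0],[[0,0,0],[-2.6,12,-13],0],[[0,0,0],[-2.6,16,-13],0.5],[[0,0,0],[-2.6,20,-13],0.5],[[0,0,0],[-2.6,24,-13],0.5],[[0,0,0],[-2.6,27,-13],0.5],[[0,0,0],[-2.6,27,-13],0.5]])

```text
clock: 6.78
position: [0.5172, -0.1141, 0.2514]
ee_rot: [3.135, -0.121, -0.004]
force: [-0.3, -0.7, 0.0]
width: 0.744
gripper_force: 0.0
```

Run:
```python
from h import *
import cv2
np.set_printoptions(precision=3,suppress=True)
s=readout.observe();print(s["position"],s["joints"],s["force"])
a=cams.get_image("scene");t=cams.get_image("top");cv2.imwrite("pics/s2.png",a);cv2.imwrite("pics/t2.png",t)
o=np.array([.502,.276,0]);R=Ro.from_euler("z",-.069).as_matrix()
for q in(1.57,1.75,1.92):
  for r in(.086,.109):
    X=o+R@[.032-r*np.cos(q),-.110,.064+r*np.sin(q)];print(q,r,X,proj(X),proj(X,"scene"))
c=cv2.resize(t[165:245,200:300],(700,560),interpolation=cv2.INTER_CUBIC)
cv2.imwrite("pics/c2.png",c)
```

```text
[ 0.517 -0.114  0.251] [ 0.372  0.285 -0.328  1.746  0.105  1.129 -1.637] [-0.321 -0.693  0.039]
1.57 0.086 [0.526 0.164 0.15 ] [276.53  199.733] [293.578 170.971]
1.57 0.109 [0.526 0.164 0.173] [275.506 199.119] [293.365 165.519]
1.75 0.086 [0.542 0.163 0.149] [276.991 194.075] [295.81  170.058]
1.75 0.109 [0.546 0.163 0.171] [276.107 191.788] [296.207 164.407]
1.92 0.086 [0.556 0.162 0.145] [277.519 189.014] [297.846 169.827]
1.92 0.109 [0.564 0.161 0.166] [276.796 185.25 ] [298.788 164.167]
```

View pics/c2.png

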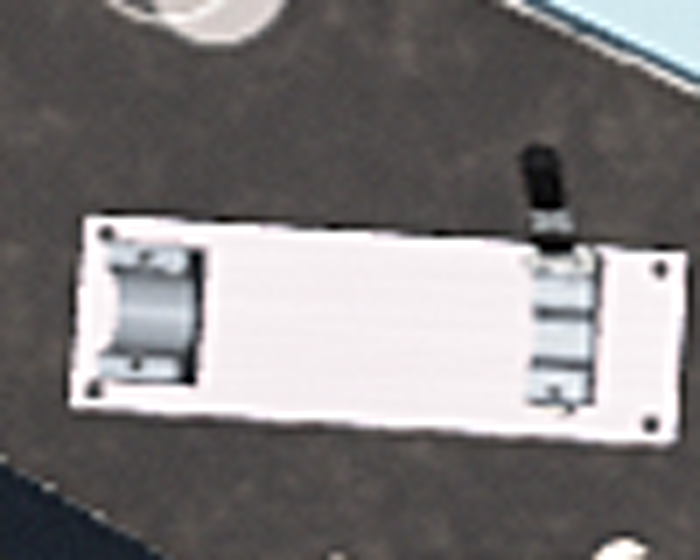

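View pics/s2.png

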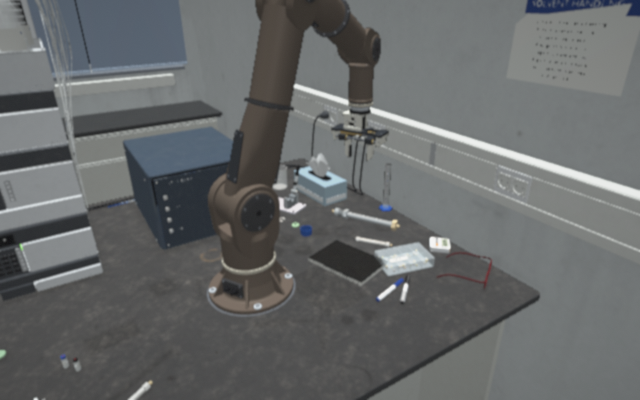

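Top crop: the lever stands back with its handle from (540,145) to (550,250), and the clamp channel is clear. In the scene view the bystanders look undisturbed.

Run:
```python
from h import *
import cv2
np.set_printoptions(precision=4,suppress=True,linewidth=200)
t=cv2.imread("pics/t2.png");g=cv2.cvtColor(t,cv2.COLOR_BGR2GRAY)
print(g[182:204,272:284])
o=np.array([.502,.276,0]);R=Ro.from_euler("z",-.069).as_matrix()
for q in(1.75,1.8,1.85,1.92):
  v=[proj(o+R@[.032-r*np.cos(q)+e*np.sin(q),-.110,.064+r*np.sin(q)+e*np.cos(q)])[1] for r in(.063,.109) for e in(-.0055,.0055)];print(q,np.array(v))
A=lambda x,y:(200+x/7-.4,165+y/7-.4)
f=cast(A(558,403),.052);print("clamp front",f,"axis",f+R@[.028,0,0]," want",o+R@[0,-.11,0])
k=cast(A(147,311),.052);print("cradle",k,"want",o+R@[0,.066,0])
m=(g[200:232,205:300]>200).astype('uint8')
P=[cast(A(*p),.012) for p in((88,215),(688,250),(676,443),(70,407))];print(np.mean(P,0),np.array(P)); d=P[0]-P[1]+P[3]-P[2];print(np.arctan2(-d[0],d[1]))
# column
h=cv2.cvtColor(t,cv2.COLOR_BGR2HSV)
```

```text
[[ 78  77  78  80  80  81  86  82  82  74  74  71]
 [ 77  81  79  79  82  85  89  91  85  78  74  72]
 [ 76  78  81  84  87  98  96  94  83  75  72  76]
 [ 82  82  85  71  61  75  87  90  76  76  76  70]
 [ 82  86  68  31  27  32  30  62  78  72  72  75]
 [ 83  72  45  26  36  39  29  46  71  74  75  71]
 [ 79  81  54  29  36  37  31  31  61  79  73  71]
 [ 83  83  51  16  21  19  17  30  64  79  76  71]
 [ 80  83  68  27  15  18  14  14  57  78  78  75]
 [ 75  79  69  33  15  18  21   6  55  83  73  77]
 [ 76  80  71  42  12  15  20   9  42  69  74  76]
 [ 72  77  85  54   8  13  12  10  39  67  79  77]
 [ 69  75  80  62  16   0   2   0  46  79  74  78]
 [ 71  76  83  96 131 132 104 131 135  95  71  71]
 [ 71  75  83  69 121 161 155 158 153 110  73  79]
 [ 69  74  76  68 137 160 136 134 161 139  77  82]
 [ 54  63  67  58  56  55  48  50  74  67  63  78]
 [161 118  98  60   8  11  19  17  20  23  46  63]
 [251 253 255 249 166  20   2   4   1  31 190 202]
 [247 250 235 222 205 123  97  97 119 131 180 236]
 [245 248 222 205 224 199 210 213 212 199 157 208]
 [243 245 239 217 180 148 180 236 233 220 200 216]]
1.75 [198.1938 194.3378 193.8002 189.7813]
1.8 [197.0675 193.274  191.7906 187.8447]
1.85 [195.9551 192.235  189.8139 185.9537]
1.92 [194.4274 190.8278 187.114  183.3941]
clamp front [0.4672 0.1672 0.052 ] axis [0.4951 0.1653 0.052 ]  want [0.4944 0.1663 0.    ]
cradle [0.5069 0.3398 0.052 ] want [0.5066 0.3418 0.    ]
[0.5005 0.2488 0.012 ] [[0.5509 0.3766 0.012 ]
 [0.534  0.1149 0.012 ]
 [0.4499 0.1204 0.012 ]
 [0.4673 0.3834 0.012 ]]
-0.06518616522389356
```

The lever angle is only readable as 1.85–1.92, so I'll push it with closed fingers against its stop to be sure.

Call:
drive_tool(commands=[[[0,0,0],[-0.3,-4,0],-1],[[0,0,0],[-0.6,-8,0],-1],[[0,0,0],[-1,-12,0],-1],[[0,0,0],[-1.3,-16,0],-1],[[0,0,0],[-1.6,-20,0],-1],[[0,0,0],[-2.1,-24,0],-1],[[0,0,0],[-2.1,-27.7,0],-1],[[0,0,0],[-2.1,-27.7,0],-1],[[0,0,0],[-2.1,-27.7,3],-1],[[0,0,0],[-2.1,-27.7,6],-1],[[0,0,0],[-2.1,-27.7,9],-1],[[0,0,0],[-2.1,-27.7,11.5],-1],[[0,0,0],[-2.1,-27.7,11.5],-1],[[0,0,0],[-1.2,-27.7,11.5],-1],[[0,0,0],[-0.5,-27.7,11.5],-1]])

```text
clock: 8.13
position: [0.5339, 0.1722, 0.1388]
ee_rot: [-3.139, 0.103, -0.002]
force: [-0.6, 0.1, 0.9]
width: 0.003
gripper_force: 0.0
```

Call:
drive_tool(commands=[[[0,0,0],[0.3,0,0],-1],[[0,0,0],[0.6,0,0],-1],[[0,0,0],[0.6,0,0],-1]])

```text
clock: 8.38
position: [0.5383, 0.1716, 0.1385]
ee_rot: [-3.139, 0.105, 0.001]
force: [-6.7, 1.1, 5.0]
width: 0.007
gripper_force: 3.9
```

Call:
drive_tool(commands=[[[0,0,0],[0.3,0.5,0],-1],[[0,0,0],[0.5,0.5,0],-1],[[0,0,0],[0.5,0.5,0],-1]])

```text
clock: 8.63
position: [0.5391, 0.169, 0.1383]
ee_rot: [-3.137, 0.1, 0.01]
force: [-19.0, 6.5, 12.3]
width: 0.006
gripper_force: 11.1
```

Call:
drive_tool(commands=[[[0,0,0],[-1.5,0,0],-1],[[0,0,0],[-3,0,0],-1],[[0,0,0],[-3,0,-4],-1],[[0,0,0],[-3,0,-8],-1],[[0,0,0],[-3,0,-11.5],-1],[[0,0,0],[-3,0,-11.5],-1],[[0,0,0],[-3,4,-11.5],0],[[0,0,0],[-3,8,-11.5],0],[[0,0,0],[-3,10,-11.5],0.5],[[0,0,0],[-3,10,-11.5],0.5]])

```text
clock: 9.47
position: [0.5074, 0.0617, 0.2535]
ee_rot: [3.137, -0.117, 0.003]
force: [0.7, 0.1, -1.1]
width: 0.246
gripper_force: 0.0
```

Run:
```python
from h import *
import cv2
np.set_printoptions(precision=4,suppress=True)
s=readout.observe();R=Ro.from_rotvec(s["ee_rot"]).as_matrix();print(s["position"],R)
t=cams.get_image("top");cv2.imwrite("pics/t3.png",t)
h=cv2.cvtColor(t,cv2.COLOR_BGR2HSV)[190:222,330:435];m=((h[...,2]>125)).astype('uint8')
k=cv2.connectedComponentsWithStats(cv2.morphologyEx(m,cv2.MORPH_CLOSE,np.ones((3,3))));i=1+k[2][1:,4].argmax();p=np.argwhere(k[1]==i)[:,::-1]+[330,190]
print(k[2][i],p.min(0),p.max(0))
# barrel centre line
c=[(u,p[p[:,0]==u,1].mean(),np.ptp(p[p[:,0]==u,1])+1) for u in range(p[:,0].min(),p[:,0].max()+1)]
print([(int(a),round(b,1),int(w)) for a,b,w in c][::3])
b=np.array([(a,v) for a,v,w in c if 368<a<412]);f=np.polyfit(b[:,0],b[:,1],1)
e=[cast((u,np.polyval(f,u)),.017) for u in(p[:,0].min()-.5,p[:,0].max()+.5)];d=e[0]-e[1];L=np.linalg.norm(d)
print(e,L,"yaw",np.arctan2(-d[0],d[1]),"bal",e[1]+d*(.173+(L-.272)/2)/L)
```

```text
[0.5074 0.0617 0.2535] [[ 0.9972 -0.0747  0.002 ]
 [-0.0747 -0.9972 -0.0027]
 [ 0.0022  0.0025 -1.    ]]
[   0    0   99   32 1063] [330 190] [428 221]
[(330, np.float64(196.5), 14), (333, np.float64(196.5), 14), (336, np.float64(196.5), 14), (339, np.float64(196.5), 14), (342, np.float64(199.0), 19), (345, np.float64(202.5), 26), (348, np.float64(203.0), 27), (351, np.float64(205.2), 29), (354, np.float64(210.3), 32), (357, np.float64(211.6), 26), (360, np.float64(205.8), 23), (363, np.float64(204.0), 7), (366, np.float64(204.0), 7), (369, np.float64(204.0), 7), (372, np.float64(204.0), 7), (375, np.float64(204.5), 6), (378, np.float64(204.5), 6), (381, np.float64(204.0), 7), (384, np.float64(204.0), 7), (387, np.float64(204.5), 6), (390, np.float64(204.5), 6), (393, np.float64(204.5), 6), (396, np.float64(204.5), 6), (399, np.float64(204.5), 6), (402, np.float64(204.5), 6), (405, np.float64(204.0), 7), (408, np.float64(204.5), 6), (411, np.float64(204.5), 6), (414, np.float64(204.5), 6), (417, np.float64(204.0), 7), (420, np.float64(204.0), 13), (423, np.float64(204.5), 12), (426, np.float64(204.5), 4)]
[array([0.5224, 0.0185, 0.017 ]), array([ 0.5181, -0.2834,  0.017 ])] 0.3019045430670906 yaw -0.014410246191617288 bal [ 0.5208 -0.0954  0.017 ]
```

Call:
drive_tool(commands=[[[0,0,-0.1],[2.6,2,0],0.5],[[0,0,-0.2],[2.6,4,0],0.5],[[0,0,-0.3],[2.6,6,0],0.5],[[0,0,-0.4],[2.6,8,0],0.5],[[0,0,-0.5],[2.6,10,0],0.5],[[0,0,-0.6],[2.6,12,0],0.5],[[0,0,-0.7],[2.6,14,0],0.5],[[0,0,-0.8],[2.6,16,0],0.5],[[0,0,-0.9],[2.6,16.9,0],0.5],[[0,0,-1.0],[2.6,16.9,0],0.5],[[0,0,-1.1],[2.6,16.9,0],0.5],[[0,0,-1.2],[2.6,16.9,0],0.5],[[0,0,-1.3],[2.6,16.9,0],0.5],[[0,0,-1.4],[2.6,16.9,0],0.5],[[0,0,-1.5],[2.6,16.9,0],0.5],[[0,0,-1.6],[2.6,16.9,0],0.5],[[0,0,-1.63],[2.6,16.9,0],0.5],[[0,0,-1.63],[2.6,16.9,0],0.5]])

```text
clock: 11.02
position: [0.5222, -0.1014, 0.2531]
ee_rot: [2.227, 2.215, 0.003]
force: [0.0, -0.3, 1.1]
width: 0.752
gripper_force: 0.0
```

Run:
```python
from h import *
np.set_printoptions(precision=4,suppress=True)
s=readout.observe();R=Ro.from_rotvec(s["ee_rot"]).as_matrix();print(s["position"],R,s["joints"],s["force"])
print(R.T@(np.array([.5206,-.108,.003])-s["position"])*100)
```

```text
[ 0.5222 -0.1014  0.2531] [[ 0.0052  1.      0.0018]
 [ 1.     -0.0052  0.0006]
 [ 0.0006  0.0018 -1.    ]] [ 0.5989  0.3379 -0.6617  1.7217  0.2238  1.157  -0.1309] [ 0.0077 -0.3089  1.0654]
[-0.6713 -0.2048 25.0122]
```

Call:
drive_tool(commands=[[[0,0,0.01],[-0.7,-0.2,4],0.5],[[0,0,0.01],[-0.7,-0.2,8],0.5],[[0,0,0.01],[-0.7,-0.2,12],0.5],[[0,0,0.01],[-0.7,-0.2,16],0.5],[[0,0,0.01],[-0.7,-0.2,19],0.5],[[0,0,0.01],[-0.7,-0.2,21.5],0.5],[[0,0,0.01],[-0.7,-0.2,23],0.5],[[0,0,0.01],[-0.7,-0.2,24],0.5],[[0,0,0.01],[-0.7,-0.2,24.6],0.5],[[0,0,0.01],[-0.7,-0.2,24.9],0.5],[[0,0,0.01],[-0.7,-0.2,24.9],0.5]])

```text
clock: 11.93
position: [0.5198, -0.1095, 0.0036]
ee_rot: [2.241, 2.201, 0.001]
force: [-0.0, -1.1, -0.4]
width: 0.75
gripper_force: 0.0
```

Call:
drive_tool(commands=[[[0,0,0],[0,0,0],0],[[0,0,0],[0,0,0],-0.3],[[0,0,0],[0,0,0],-0.5],[[0,0,0],[0,0,0],-0.8],[[0,0,0],[0,0,0],-1],[[0,0,0],[0,0,0],-1],[[0,0,0],[0,0,0],-1],[[0,0,0],[0,0,0],-1],[[0,0,0],[0,0,0],-1],[[0,0,0],[0,0,0],-1]], newtons=50)

```text
clock: 12.77
position: [0.5196, -0.1098, 0.0034]
ee_rot: [2.241, 2.201, 0.001]
force: [1.3, -0.2, -0.1]
width: 0.211
gripper_force: 50.0
```

Call:
drive_tool(commands=[[[0,0,0],[0,0,-0.5],-1],[[0,0,0],[0,0,-1],-1],[[0,0,0],[0,0,-2],-1],[[0,0,0],[0,0,-3],-1],[[0,0,0],[0,0,-4],-1],[[0,0,0],[0,0,-5],-1],[[0,0,0],[0,0,-5],-1],[[0,0,0],[0,0,-5],-1],[[0,0,0],[0,0,-5],-1]])

```text
clock: 13.52
position: [0.519, -0.1099, 0.0532]
ee_rot: [2.242, 2.201, -0.0]
force: [-0.2, 0.7, -6.5]
width: 0.206
gripper_force: 50.0
```

Run:
```python
from h import *
import cv2
np.set_printoptions(precision=4,suppress=True)
s=readout.observe();print(s["position"],s["force"],s["ft_torque"],s["width"],s["joints"])
a=cams.get_image("scene");t=cams.get_image("top");cv2.imwrite("pics/s4.png",a);cv2.imwrite("pics/t4.png",t)
y=s["position"];
for yy in(.099,-.173):
  X=[y[0]-.0143*0+.0143*yy,y[1]+yy,y[2]+.0136];print(proj(X,"scene"),proj(X))
cv2.imwrite("pics/c4.png",np.vstack([cv2.resize(a[170:240,310:420],(550,350),interpolation=cv2.INTER_CUBIC),cv2.resize(t[180:225,330:440],(550,225),interpolation=cv2.INTER_CUBIC)]))
```

```text
[ 0.519  -0.1099  0.0532] [-0.1608  0.6756 -6.5203] [-0.0561 -0.0883  0.0224] 0.2057414683745741 [ 0.5084  0.5638 -0.5498  1.9513  0.4262  0.7424 -0.3107]
[332.5942 199.0981] [340.034  203.4064]
[400.4536 214.1864] [433.2936 204.1644]
```

View pics/c4.png

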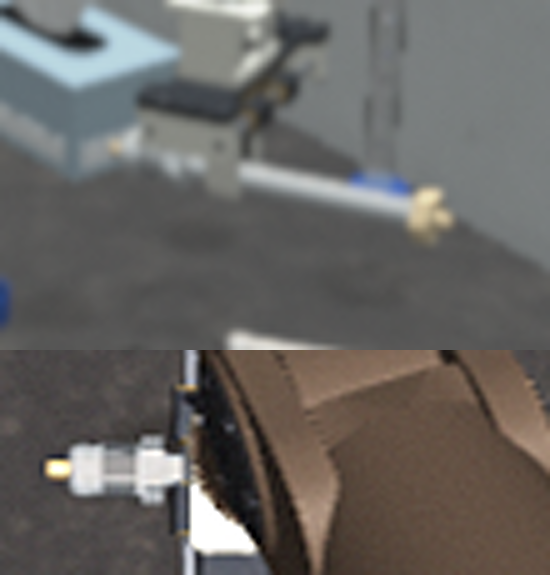

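Both column ends project within 1 px of where a level column at the TCP would be, with the tip about 2–3 mm further toward +y. Before I carry it over, I want to check the gripper body's clearance to the big blue box.

Run:
```python
import cv2
t=cv2.imread("pics/t2.png")
cv2.imwrite("pics/c5.png",cv2.resize(t[185:300,100:290],None,fx=4.2,fy=4.2,interpolation=cv2.INTER_CUBIC))
```

```text
(no output)
```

View pics/c5.png

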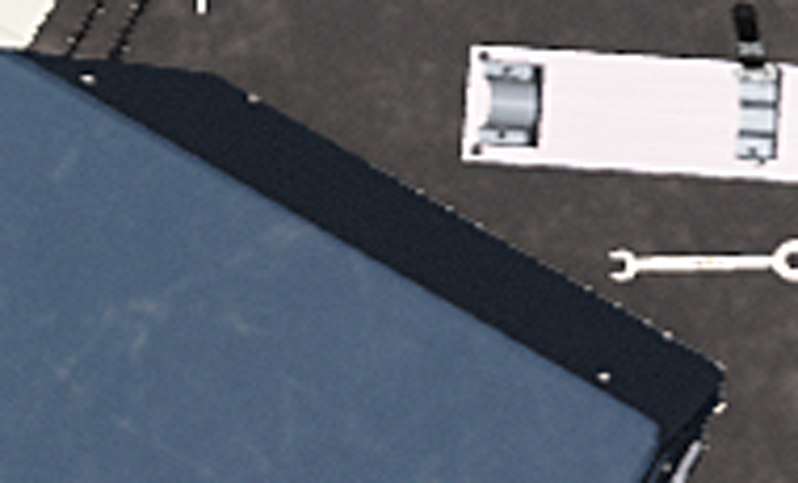

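The dark back wall of the box has its bottom edge from (215,75) to (722,370) and its top edge from (15,52) to (658,425).

Run:
```python
from h import *
np.set_printoptions(precision=3,suppress=True)
A=lambda x,y:(100+x/4.2-.4,185+y/4.2-.4)
print([cast(A(*p),.01) for p in((215,75),(722,370))])
for z in(.25,.3):print(z,[cast(A(*p),z) for p in((15,52),(658,425))])
s=readout.observe();R=Ro.from_rotvec(s["ee_rot"]).as_matrix()
b=s["position"]+R@[.002,0,-.0136]
a0=np.arctan2(R[1,0],R[0,0]);print("turn",-( (np.pi/2-.067)-a0),"tilt",R[2])
tgt=np.array([.5025,.2748,.089]);c,sn=np.cos(-.067),np.sin(-.067)
tgt-=np.array([-sn,c,0])*.002+[0,0,.0136]
print(tgt,R.T@(tgt-s["position"])*100)
```

```text
[array([0.53 , 0.564, 0.01 ]), array([0.315, 0.195, 0.01 ])]
0.25 [array([0.528, 0.57 , 0.25 ]), array([0.314, 0.2  , 0.25 ])]
0.3 [array([0.524, 0.541, 0.3  ]), array([0.322, 0.192, 0.3  ])]
turn 0.04890157092588643 tilt [ 0.    -0.001 -1.   ]
[0.502 0.273 0.075] [38.225 -2.328 -2.262]
```

Call:
drive_tool(commands=[[[0,0,0],[0,0,-1],-1],[[0,0,0],[0,0,-3],-1],[[0,0,0],[0,0,-5],-1],[[0,0,0],[0,0,-7],-1],[[0,0,0],[0,0,-9],-1],[[0,0,0],[0,0,-11],-1],[[0,0,0],[0,0,-13],-1],[[0,0,0],[0,0,-15],-1],[[0,0,0],[0,0,-16.5],-1],[[0,0,0],[0,0,-17],-1],[[0,0,0],[1,0,-17],-1],[[0,0,0.01],[3,-0.2,-17],-1],[[0,0,0.01],[5,-0.3,-17],-1],[[0,0,0.02],[7,-0.5,-17],-1],[[0,0,0.02],[9,-0.6,-17],-1],[[0,0,0.02],[11,-0.7,-17],-1],[[0,0,0.03],[13,-0.8,-17],-1],[[0,0,0.03],[15,-0.9,-17],-1],[[0,0,0.03],[16.5,-1,-17],-1],[[0,0,0.03],[17,-1,-17],-1]])

```text
clock: 15.28
position: [0.5107, 0.0643, 0.2222]
ee_rot: [-2.268, -2.171, 0.001]
force: [-0.0, 1.0, -5.9]
width: 0.203
gripper_force: 50.0
```

Call:
drive_tool(commands=[[[0,0,0],[1,-0.1,0],-1],[[0,0,0],[3,-0.2,0],-1],[[0,0,0],[5,-0.3,0],-1],[[0,0,0.01],[7,-0.5,0],-1],[[0,0,0.01],[9,-0.6,0],-1],[[0,0,0.01],[11,-0.7,0],-1],[[0,0,0.02],[13,-0.8,0],-1],[[0,0,0.02],[15,-0.9,0],-1],[[0,0,0.02],[17,-1,0],-1],[[0,0,0.02],[19,-1.1,0],-1],[[0,0,0.02],[20.5,-1.2,0],-1],[[0,0,0.02],[21,-1.2,0],-1],[[0,0,0.02],[21,-1.2,0],-1]])

```text
clock: 16.37
position: [0.5097, 0.2719, 0.2225]
ee_rot: [-2.293, -2.146, 0.001]
force: [-0.9, -0.5, -6.5]
width: 0.205
gripper_force: 50.0
```

```bash
cat > tgt.py <<'E'
from h import *
np.set_printoptions(precision=4,suppress=True)
s=readout.observe();R=Ro.from_rotvec(s["ee_rot"]).as_matrix()
a0=np.arctan2(R[1,0],R[0,0]);print(s["position"],s["force"],s["joints"],"turn",-((np.pi/2-.067)-a0),"tilt",R[2])
tgt=np.array([.5025,.2748,.089]);c,sn=np.cos(-.067),np.sin(-.067)
tgt-=np.array([-sn,c,0])*.002+[0,0,.0136]
print(tgt,R.T@(tgt-s["position"])*100)
E
python3 tgt.py
```

```text
[0.5097 0.2719 0.2225] [-0.871  -0.5011 -6.4721] [-0.0816  0.4588 -0.7123  1.6529  0.3214  1.1517 -0.9416] turn 0.000697786156063751 tilt [ 0.0001 -0.0012 -1.    ]
[0.5024 0.2728 0.0754] [ 0.0379 -0.7216 14.7117]
```

Call:
drive_tool(commands=[[[0,0,0],[0,-0.4,1],-1],[[0,0,0],[0,-0.7,2.5],-1],[[0,0,0],[0,-0.7,4],-1],[[0,0,0],[0,-0.7,5.5],-1],[[0,0,0],[0,-0.7,7],-1],[[0,0,0],[0,-0.7,8.5],-1],[[0,0,0],[0,-0.7,10],-1],[[0,0,0],[0,-0.7,11.5],-1],[[0,0,0],[0,-0.7,12.5],-1],[[0,0,0],[0,-0.7,13.5],-1],[[0,0,0],[0,-0.7,14.2],-1],[[0,0,0],[0,-0.7,14.7],-1],[[0,0,0],[0,-0.7,14.7],-1],[[0,0,0],[0,-0.7,14.7],-1],[[0,0,0],[0,-0.7,14.7],-1]])

```text
clock: 17.62
position: [0.5037, 0.2716, 0.0768]
ee_rot: [2.296, 2.145, 0.002]
force: [0.4, 0.5, -6.2]
width: 0.198
gripper_force: 50.0
```

```bash
python3 tgt.py
python3 - <<'E'
from h import *
import cv2
np.set_printoptions(precision=2,suppress=True)
a=cams.get_image("scene");t=cams.get_image("top");cv2.imwrite("pics/s6.png",a);cv2.imwrite("pics/t6.png",t)
s=readout.observe();R=Ro.from_rotvec(s["ee_rot"]).as_matrix();b=s["position"]+R@[.002,0,-.0136]
for y in(.099,.087,-.110,-.147,-.173):X=b+R@[y,0,0];print(y,X*1000,proj(X),proj(X,"scene"))
cv2.imwrite("pics/c6.png",np.vstack([cv2.resize(t[175:245,195:310],(690,420)[:2],interpolation=cv2.INTER_CUBIC),cv2.resize(a[160:220,240:355],(345,180),interpolation=cv2.INTER_CUBIC).repeat(1,0) if 0 else cv2.copyMakeBorder(cv2.resize(a[165:210,240:355],(460,180),interpolation=cv2.INTER_CUBIC),0,0,0,230,cv2.BORDER_CONSTANT)]))
E
```

```text
[0.5037 0.2716 0.0768] [ 0.4352  0.5279 -6.1652] [-0.1463  0.6034 -0.6341  1.8273  0.4594  0.8608 -1.0704] turn -0.0009874936721443461 tilt [ 0.0006  0.0009 -1.    ]
[0.5024 0.2728 0.0754] [ 0.1107 -0.1456  0.141 ]
0.099 [510.6  372.32  90.51] [205.52 207.17] [249.48 177.25]
0.087 [509.78 360.35  90.51] [209.75 207.43] [251.7  177.81]
-0.11 [496.39 163.81  90.38] [279.06 211.71] [290.28 187.53]
-0.147 [493.87 126.89  90.36] [292.06 212.52] [298.01 189.47]
-0.173 [492.11 100.95  90.34] [301.2  213.08] [303.54 190.87]
```

View pics/c6.png

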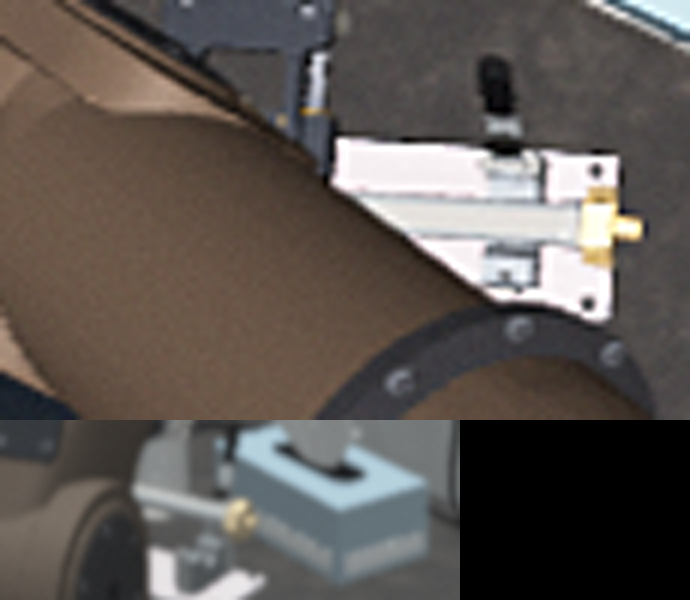

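The barrel lies centred over the clamp block, its tip at (301.2, 212.8) against a predicted (301.2, 213.1). The lever is still open, so I'll make a last 1 mm trim and let it settle.

Call:
drive_tool(commands=[[[0,0,0],[0.1,-0.1,0.1],-1],[[0,0,0],[0.1,-0.1,0.1],-1],[[0,0,0],[0.1,-0.1,0.1],-1],[[0,0,0],[0.1,-0.1,0.1],-1],[[0,0,0],[0.1,-0.1,0.1],-1],[[0,0,0],[0.1,-0.1,0.1],-1]])

```text
clock: 18.22
position: [0.5025, 0.2723, 0.0752]
ee_rot: [2.296, 2.145, 0.0]
force: [0.5, -0.2, -6.1]
width: 0.202
gripper_force: 50.0
```

```bash
python3 tgt.py && python3 -c "
from cell import job;print(job.sign_off())"
```

```text
[0.5025 0.2723 0.0752] [ 0.5111 -0.235  -6.0857] [-0.1492  0.6048 -0.633   1.8296  0.4607  0.8584 -1.074 ] turn -0.0010826863026109912 tilt [-0.  0. -1.]
[0.5024 0.2728 0.0754] [ 0.0519 -0.0145 -0.0179]
the job is handed in; nothing more can be done
None
```

The lever was pushed back to its stop, and the guard column is held level and lined up over both blocks, about 2 cm (guard holder) and 2.7 cm (barrel) above their tops; the job was handed in at about 18 s, with no verdict shown.

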